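# Chuck a grinding pestle in the collet drive

## Task

Put the blue-headed grinding pestle, shank down, into the collet of the bench drive so that it stands fully home on the stop at the bottom of the bore, pressing it only gently, and let go of it. Then turn the knurled clamping nut clockwise until the jaws have gripped the shank firmly (about 0.6 N m at the nut while it turns) without overtightening, and let go. Leave the other pestles in the rack and the things around as they are.

Things in the scene. Friction and masses are not known exactly. Their poses are not given: they have to be found in the camera images.
- pestle_blue: the grinding pestle to load: a round steel shank 10 mm in diameter and 45 mm long, chamfered at its tip, that carries a blue plastic cylindrical head 18 mm in diameter and 20 mm high (its top 5 mm taper to 11 mm); 65 mm long in all, 50 g. Origin at the tip of the shank, z up along the shank to the head. At the start it stands upright in one of the rack's three holes, the underside of its head 13 mm above the rack's top.
- pestle_blue_tip (a point): the lower end (tip) of the blue pestle's shank, on its axis
- pestle_orange: a pestle of the same size with an orange head, in another hole of the rack; stays there
- pestle_white: a pestle of the same size with a white head, in another hole of the rack; stays there
- rack: fixed white block 52 x 150 x 36 mm with three upright holes 12 mm in diameter, 32 mm deep, 50 mm apart along its y axis; origin at the centre of its underside, z up
- drive: fixed bench drive: steel foot 100 x 100 x 12 mm, white motor housing 68 mm in diameter up to z = 50 mm, tapering to 48 mm at z = 62 mm, steel neck 31 mm in diameter up to z = 86 mm, and on it the clamping nut from z = 86 to 112 mm. Origin at the centre of the foot's underside, z up along the collet's upright axis
- nut_middle (a point): point on the collet's axis 13 mm below the nut's top. The knurled nut is a round ring, 40 mm in diameter, 26 mm high, turning in place about the upright axis; clockwise seen from above tightens. Turning it freely takes 0.4 N m (read it while turning; it relaxes at rest) and it stays where left. Its start angle is unknown: the jaws meet the seated shank after 0.7 to 1.7 rad
- mouth (a point): centre of the collet's mouth on its axis, level with the nut's top, 112 mm above the worktop; z up. The funnel narrows from 20 to 13 mm in diameter within 5 mm; the bore below is 12.4 mm or wider; the stop lies 34 mm below this point. A seated pestle shows 11 mm of bare shank between nut and head and rises 31 mm above the nut
- backstop: the brass stop at the bottom of the bore: a disc 12 mm in diameter whose upper face lies 34 mm below the mouth; its origin is that of the drive
- jaw_0: one of three equal brass jaws hidden in the nut, upright rollers 6 mm in diameter, 6 to 22 mm below the mouth, on swing arms; origin at the arm's pivot, at worktop level. The nut swings all three inward 2.5 mm per rad. Once they press on the shank the nut's torque climbs 0.6 N m per rad: well gripped at 0.1 to 0.25 N m above the free torque (0.5 to 0.65 in all), overtightened at 0.33
- jaw_1: the second jaw, like jaw_0, 120 degrees on
- jaw_2: the third jaw, like jaw_0, 240 degrees on
- petri_a: closed round petri dish 92 mm in diameter, 15 mm high, lying flat; origin at the centre of its underside; bystander
- flask: glass conical flask 104 mm in diameter, 176 mm high; origin at the centre of its underside; bystander
- salt_vial: white-capped jar 51 mm in diameter, 97 mm high; origin at the centre of its underside; bystander
- rubber_stopper: black rubber stopper 32 mm in diameter, 28 mm high; origin at the centre of its underside; bystander

How it is judged:
By the outcome, as a careful person would: the job done as asked, in the order asked, and still so for the second after the job is handed in, with the robot touching nothing.
It also fails if it takes over 67 s, if anything falls off the work surface, if the arm or the gripper's body presses on something with over 40 N, if the wrist force passes 120 N, or if a joint passes its speed limit or range.

## Robot

A 6-joint arm with a two-finger parallel gripper is mounted at the origin on a cart in front of the work surface, level with it; the furniture and walls round the work are solid. World frame = base frame: x ahead of the robot, y to its left, z up, the work surface at z = 0. Lengths are in m, angles in rad, forces in N, time in s.
With the tool pointing down it reaches from about 0.35 to 0.975 m from the base axis. Payload 4.9 kg.
Tool frame: the origin (TCP) lies at the centre of the arm's flange, where the gripper is bolted on; the fingertips stand 173 mm ahead of it and the grasp point (between the pads) lies 155 mm ahead of it; z points along the fingers, y is the line along which they close (so a half turn about z gives the same grasp; the last joint's range is limited). The gripper opens to 85 mm and grips with 20 to 120 N. Pads are 22 mm wide; open, the fingers measure 114 mm over their backs; the gripper's body (76 mm by 85 mm) begins 54 mm behind the grasp point. The pads swing forward as they close: fully open they stand 13 mm farther back than shut.
Start: joints at [-1.396, 0.053, 1.613, -0, 1.476, -0.119], TCP at [0.181, -0.598, 0.405] pointing down, gripper open.
Joint ranges: [-3.01, 3.01], [-1.01, 2.22], [0.06, 2.58], [-1.02, 4.17], [0.09, 2.62], [-3.14, 3.14]. Speed limits (rad/s): [2.57, 2.57, 3.14, 3.14, 3.14, 3.14].

## Interface

Orientations are given as a 3x3 rotation matrix whose columns are the frame's x, y, z axes.
In Python, from workcell import arm, imaging gives the robot as it stands. The module is installed in compiled form; this text tells all that it offers.
- The arm moves only by the shell command python3 -m handwheel 'ROWS' [FORCE]. ROWS is JSON, a list of rows, each an object of numbers: "gripper": the finger opening in mm, from 0 to 85.4; "dx", "dy", "dz": the shift along the world's x, y, z in mm; "ax", "ay", "az": the turn, a rotation vector about the world's x, y, z in rad. A call has 1 to 10 rows; each row is the pose to reach, as a shift and turn from the pose commanded when the call began; what a row does not reach only later rows make up. A row lasts 1/8 s, in which the tool goes at most 62.5 mm and 10.7 degrees, less where a joint would pass 70% of its speed; a pose out of reach is approached as far as the arm can. A call with a gripper value outside its range is refused whole. The fingers move at their own pace and stop on an object; FORCE is the grip in N (left out, the last holds). Time passes only in rows, so rows that repeat a pose let the fingers close. It gives the time, the measured TCP pose, the force, the opening and the grip force at its end, in the units of the state.
- arm.sense(): the state, without advancing time (a new reading comes with each control period).
- imaging.read_camera(name): name is "side" or "top"; returns a dict with "pixels" (420x560x3 uint8, blue, green, red), "camera_matrix" (3x3 intrinsics, pixels), "k1" (the pictures are not rectified: a ray, as slopes to the right and down, at radius r is drawn at 1 + k1 r^2 times it, then the intrinsics apply), "extrinsics" (4x4, takes a point from world to camera coordinates). Camera axes: x right, y up, looking along -z (the intrinsics and any distortion apply to the point x, -y, -z); pixel columns grow to the right and rows downward; lengths in m; the calibration is good to about 2 mm. A picture is of the moment at which its call begins. There is no depth.
- arm.hand_in(): hands the job in; it is judged then, once.
The state is a dict: "time_s": time; "joint_positions": joint angles; "dq": joint speeds; "joint_torque": joint torques, N m; "tcp_pos": TCP position; "tcp_rot": TCP orientation; "force": force on the tool from outside, world axes, zero at the start; "torque": the same for the moment, N m; "width": finger opening in m; "grasp_force": force on a finger pad.
Only numpy, scipy, OpenCV 4.12 (cv2) and the standard library are available. Lean on these libraries where they do the work, as an engineer would, in place of code of your own. Each camera call takes 0.05 s, during which the arm holds its last target. There are 200 camera calls.

## Working session

There is one attempt and no reset: what is moved stays moved. The work goes in short steps, Python scripts to look and compute and a shell command to move; the robot and the scene stay as the last step left them, time stands still between calls to the robot, and variables do not carry over. Pictures are saved under pics/ and viewed, at most 10 in all, crops included, and the job is handed in when it is done.

```bash
mkdir -p pics
python3 - <<'E'
from workcell import arm, imaging
import cv2,numpy as np
for n in("side","top"):
    d=imaging.read_camera(n); cv2.imwrite(f"pics/{n}0.png",d["pixels"])
    print(n,d["camera_matrix"],d["k1"],d["extrinsics"])
s=arm.sense(); print(s["time_s"],s["tcp_pos"],s["tcp_rot"],s["force"],s["width"])
E
```

```text
side [[411.08101258   0.         282.14409237]
 [  0.         411.08101258 213.0369771 ]
 [  0.           0.           1.        ]] -0.045531931900673575 [[-0.99903733  0.04025933 -0.01742404  0.53596627]
 [-0.03944942 -0.65077441  0.75824561 -0.00811103]
 [ 0.01918734  0.75820304  0.65173614 -1.42488411]
 [ 0.          0.          0.          1.        ]]
top [[528.3655456    0.         274.00079939]
 [  0.         528.3655456  211.13186619]
 [  0.           0.           1.        ]] -0.17115048975611868 [[-0.22237233 -0.97482664 -0.01623508  0.21630433]
 [ 0.76977099 -0.18576676  0.61069086 -0.45389892]
 [-0.59833366  0.12330345  0.79170265 -1.98215646]
 [ 0.          0.          0.          1.        ]]
0.1 [ 0.1809334  -0.59797818  0.4035809 ] [[ 9.57142165e-01  2.89618305e-01 -3.36348592e-04]
 [ 2.89618422e-01 -9.57140405e-01  1.84809741e-03]
 [ 2.13310011e-04 -1.86630470e-03 -9.99998236e-01]] [-0.60003206 -0.83421536  0.69528077] 0.08545927114990211
```

View pics/side0.png

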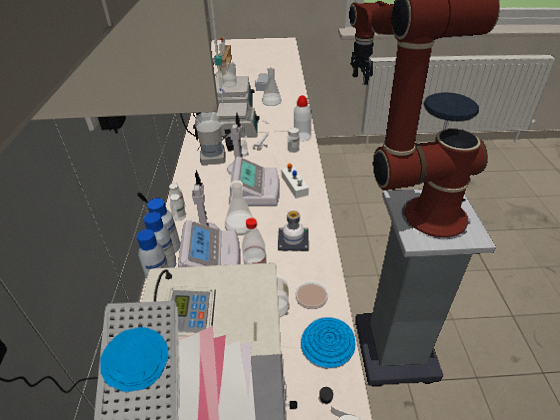

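View pics/top0.png

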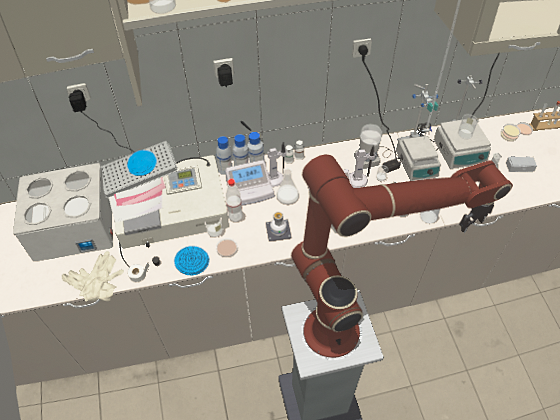

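The side view shows the rack at about (294,180) with the blue, orange and white heads, and the drive at (293,230). In the top view the drive is at (278,228), and the arm hides the rack. I'll zoom in on both views.

Run:
```python
import cv2,numpy as np
a=cv2.imread("pics/side0.png")[155:255,265:330]; b=cv2.imread("pics/top0.png")[195:255,250:315]
a=cv2.resize(a,None,fx=5.9,fy=5.9,interpolation=cv2.INTER_CUBIC); b=cv2.resize(b,None,fx=6,fy=6,interpolation=cv2.INTER_CUBIC)
c=np.zeros((600,800,3),np.uint8); c[:a.shape[0],:a.shape[1]]=a; c[:b.shape[0],400:400+b.shape[1]]=b
cv2.imwrite("pics/crop.png",c)
```

```text
(no output)
```

View pics/crop.png

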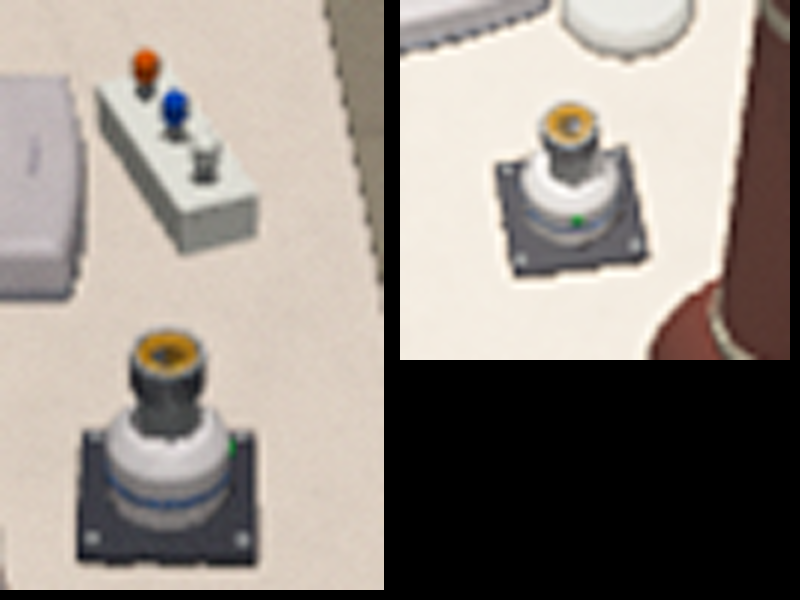

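The crop shows the blue pestle in the middle hole, at about side pixel (294.5,173). Orange is at (289.5,166) and white at (299.5,181). The brass funnel ring is at side (293.5,215) and top (278.5,216).

```bash
cat > h.py <<'E'
import cv2,numpy as np
from workcell import arm,imaging
def ray(d,u,v):
    K=d["camera_matrix"]; E=d["extrinsics"]
    p=cv2.undistortPoints(np.array([[[u,v]]],float),K,np.array([d["k1"],0,0,0.]),)[0,0]
    # k1 model as given: r of the undistorted ray
    R=E[:3,:3]; w=R.T@np.array([p[0],-p[1],-1]); return -R.T@E[:3,3],w/np.linalg.norm(w)
def plane(d,uv,z):
    o,w=ray(d,*uv); return o+w*(z-o[2])/w[2]
def tri(d1,p1,d2,p2):
    o1,w1=ray(d1,*p1);o2,w2=ray(d2,*p2)
    t=np.linalg.lstsq(np.c_[w1,-w2],o2-o1,rcond=None)[0]
    a,b=o1+t[0]*w1,o2+t[1]*w2; return (a+b)/2,np.linalg.norm(a-b)
def project(d,P):
    c=d["extrinsics"][:3,:3]@P+d["extrinsics"][:3,3]; x,y=c[0]/-c[2],-c[1]/-c[2]; f=1+d["k1"]*(x*x+y*y)
    K=d["camera_matrix"]; return np.array([K[0,0]*x*f+K[0,2],K[1,1]*y*f+K[1,2]])
def mask(d,lo,hi,box):
    x0,y0,x1,y1=box; im=cv2.cvtColor(d["pixels"][y0:y1,x0:x1],cv2.COLOR_BGR2HSV)
    m=cv2.inRange(im,lo,hi); n,l,s,c=cv2.connectedComponentsWithStats(m)
    if n<2: return None,0,None
    i=1+np.argmax(s[1:,4]); st=s[i]
    return c[i]+[x0,y0],st[4],[st[0]+x0,st[1]+y0,st[2],st[3]]
E
python3 - <<'E'
from h import *
S=imaging.read_camera("side");T=imaging.read_camera("top")
bs=mask(S,(8,120,80),(28,255,255),(275,205,310,225)); bt=mask(T,(8,120,80),(28,255,255),(265,205,295,225))
print(bs,bt)
def mid(b): x,y,w,h=b[2]; return (x+(w-1)/2,y+(h-1)/2)
print("mouth",tri(S,mid(bs),T,mid(bt)),plane(S,mid(bs),.112),plane(T,mid(bt),.112))
m=plane(S,mid(bs),.112)
for n,lo,hi in(("blue",(105,120,60),(130,255,255)),("orange",(3,150,100),(15,255,255))):
    c=mask(S,lo,hi,(280,158,305,185)); print(n,c,plane(S,mid(c),.059),plane(S,c[0],.059))
g=lambda x,y:(265+x/5.9-.5,155+y/5.9-.5)
print("rack top corners",[plane(S,g(*q),.036)[:2].round(4) for q in((97,88),(180,212),(257,196),(150,72))])
print("white",plane(S,g(205,153),.059))
s=arm.sense();print(s["time_s"],s["tcp_pos"])
E
```

```text
(array([293.02272727, 214.27272727]), np.int32(44), [np.int32(288), np.int32(212), np.int32(10), np.int32(6)]) (array([277.73913043, 214.65217391]), np.int32(23), [np.int32(275), np.int32(213), np.int32(7), np.int32(5)])
mouth (array([0.50584386, 0.08769618, 0.10619369]), np.float64(0.0001675029146298553)) [0.50628639 0.09429108 0.112     ] [0.50144584 0.08869067 0.112     ]
blue (array([294.    , 172.8125]), np.int32(16), [np.int32(293), np.int32(170), np.int32(3), np.int32(6)]) [ 0.48290368 -0.20538074  0.059     ] [ 0.48302942 -0.20336504  0.059     ]
orange (array([289.2, 165.8]), np.int32(15), [np.int32(288), np.int32(164), np.int32(4), np.int32(5)]) [ 0.49733882 -0.24937322  0.059     ] [ 0.49840771 -0.25079775  0.059     ]
rack top corners [array([ 0.53 , -0.262]), array([ 0.4842, -0.1256]), array([ 0.4357, -0.1388]), array([ 0.4943, -0.2783])]
white [ 0.46698592 -0.15422983  0.059     ]
0.2 [ 0.18098243 -0.5980428   0.40387548]
```

Heights and spacing check out: the rack heads are about 50 mm apart, and the rack centre from its corners agrees with the blue head. Blue is near (0.483,-0.203) and the mouth near (0.505,0.09). Next I move above blue with the fingers closing across the rack.

```bash
python3 -m handwheel '[{"dx":34,"dy":44,"az":0.18,"gripper":85},{"dx":67,"dy":88,"az":0.36},{"dx":101,"dy":132,"az":0.54},{"dx":134,"dy":176,"az":0.72},{"dx":168,"dy":220,"az":0.9},{"dx":201,"dy":263,"az":1.08},{"dx":235,"dy":307,"az":1.26},{"dx":269,"dy":351,"dz":-30,"az":1.44},{"dx":302,"dy":395,"dz":-60,"az":1.588},{"dx":302,"dy":395,"dz":-90,"az":1.588}]' 40
python3 - <<'E'
from h import *
s=arm.sense(); print(s["time_s"],s["tcp_pos"],s["tcp_rot"],s["force"],s["joint_positions"])
S=imaging.read_camera("side");T=imaging.read_camera("top")
a=S["pixels"][110:210,255:335];b=T["pixels"][150:250,280:380]
r=lambda q,f:cv2.resize(q,None,fx=f,fy=f,interpolation=cv2.INTER_CUBIC)
a=r(a,4.9);b=r(b,4);c=np.zeros((500,800,3),np.uint8);c[:a.shape[0],:a.shape[1]]=a;c[:400,395:795]=b;cv2.imwrite("pics/c2.png",c)
E
```

```text
0.2 [ 0.18098243 -0.5980428   0.40387548] [[ 9.57143293e-01  2.89614690e-01 -2.17151614e-04]
 [ 2.89614715e-01 -9.57142370e-01  1.34198985e-03]
 [ 1.80814965e-04 -1.34736689e-03 -9.99999076e-01]] [-0.46085373  0.41250881 -0.18677243] [-1.39597039e+00  5.31632196e-02  1.61380425e+00  1.96681229e-05
  1.47598449e+00 -1.19000345e-01]validation failed for argument at $[0]...
```

View pics/c2.png

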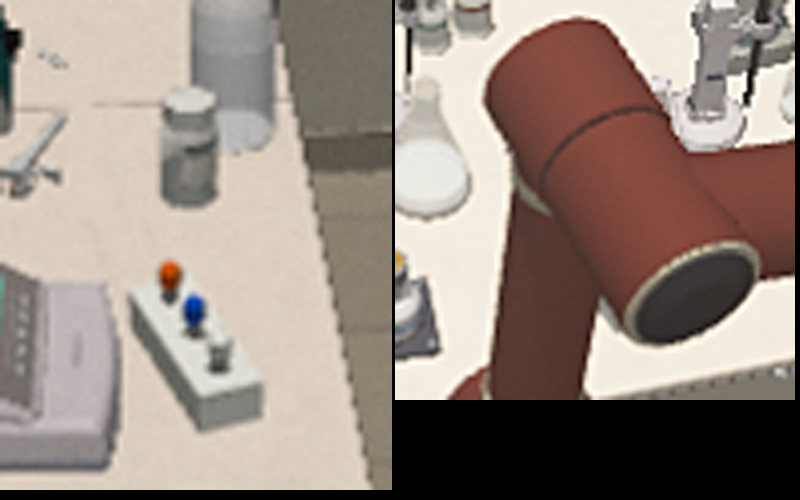

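The view shows the scene unchanged. The move was refused, presumably because each row needs all its keys. There is also a tall red-capped bottle near (302,115), so I'll check it against the path.

Run:
```python
from h import *
S=imaging.read_camera("side")
p=plane(S,(302,137),0);print("bottle base",p, plane(S,(294,151),0))
for z in(.15,.2,.25,.3,.35):print(z,project(S,np.array([p[0],p[1],z])))
```

```text
bottle base [ 0.424503   -0.56309944  0.        ] [ 0.46766566 -0.44844299  0.        ]
0.15 [302.46607062 106.17257444]
0.2 [302.6302696   95.15327082]
0.25 [302.79911007  83.73187667]
0.3 [302.97272033  71.88872136]
0.35 [303.15122339  59.60311417]
```

```bash
python3 -m handwheel '[{"gripper":85,"dx":34,"dy":44,"dz":0,"ax":0,"ay":0,"az":0.18},{"gripper":85,"dx":67,"dy":88,"dz":0,"ax":0,"ay":0,"az":0.36},{"gripper":85,"dx":101,"dy":132,"dz":0,"ax":0,"ay":0,"az":0.54},{"gripper":85,"dx":134,"dy":176,"dz":0,"ax":0,"ay":0,"az":0.72},{"gripper":85,"dx":168,"dy":220,"dz":0,"ax":0,"ay":0,"az":0.9},{"gripper":85,"dx":201,"dy":263,"dz":0,"ax":0,"ay":0,"az":1.08},{"gripper":85,"dx":235,"dy":307,"dz":0,"ax":0,"ay":0,"az":1.26},{"gripper":85,"dx":269,"dy":351,"dz":-30,"ax":0,"ay":0,"az":1.44},{"gripper":85,"dx":302,"dy":395,"dz":-60,"ax":0,"ay":0,"az":1.588},{"gripper":85,"dx":302,"dy":395,"dz":-90,"ax":0,"ay":0,"az":1.588}]' 40
python3 - <<'E'
from h import *
s=arm.sense(); print(s["time_s"],s["tcp_pos"],s["tcp_rot"],s["force"],s["joint_positions"])
S=imaging.read_camera("side");T=imaging.read_camera("top")
a=S["pixels"][110:210,255:335];b=T["pixels"][150:250,280:380]
r=lambda q,f:cv2.resize(q,None,fx=f,fy=f,interpolation=cv2.INTER_CUBIC)
a=r(a,4.9);b=r(b,4);c=np.zeros((500,800,3),np.uint8);c[:a.shape[0],:a.shape[1]]=a;c[:400,395:795]=b;cv2.imwrite("pics/c3.png",c)
E
```

```text
time_s: 1.6
tcp_pos: [0.4845, -0.2003, 0.3141]
tcp_rot: [[-0.312, 0.95, 0.001], [0.95, 0.312, 0.0], [-0.0, 0.001, -1.0]]
force: [-0.9, 0.7, -0.7]
width: 0.0848
grasp_force: 0.0
1.6 [ 0.48451869 -0.20034717  0.31412362] [[-3.11874834e-01  9.50122649e-01  1.01983656e-03]
 [ 9.50123174e-01  3.11874881e-01  1.17333390e-04]
 [-2.06580295e-04  1.00556368e-03 -9.99999473e-01]] [-0.93828029  0.74387525 -0.70594711] [-5.34211312e-01 -1.15907826e-01  1.93265098e+00  6.39623486e-04
  1.32403155e+00 -8.51533058e-01]
```

View pics/c3.png

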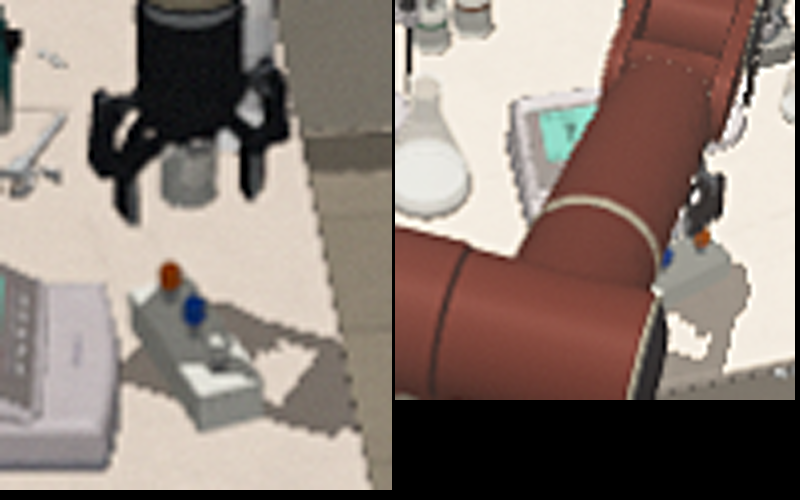

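Side view: the fingertips are at about (281,155) and (306,150), straddling blue at (294.6,173). The top view now shows orange at about (356.5,209). I'll use the fingertips to check the camera calibration.

Run:
```python
from h import *
S=imaging.read_camera("side");T=imaging.read_camera("top")
s=arm.sense();p=s["tcp_pos"];R=s["tcp_rot"];print(p)
for e in(-1,1): print("tip exp",project(S,p+R@np.array([0,e*.045,.160])))
c=mask(T,(3,150,100),(15,255,255),(345,200,368,220));x,y,w,h=c[2];print(c, plane(T,(x+(w-1)/2,y+(h-1)/2),.059))
o=mask(S,(3,150,100),(15,255,255),(280,158,305,185));print(o,plane(S,(o[2][0]+1.5,o[2][1]+2),.059))
c=mask(S,(100,80,40),(135,255,255),(285,165,305,185));print(c,plane(S,c[0],.059))
```

```text
[ 0.48291984 -0.20331774  0.31480991]
tip exp [305.71459136 148.3570854 ]
tip exp [282.27856346 153.34705522]
(array([356.41666667, 208.75      ]), np.int32(12), [np.int32(355), np.int32(207), np.int32(4), np.int32(4)]) [ 0.49571018 -0.25627887  0.059     ]
(array([289.125 , 166.0625]), np.int32(16), [np.int32(288), np.int32(164), np.int32(4), np.int32(5)]) [ 0.49733882 -0.24937322  0.059     ]
(array([294.08333333, 172.91666667]), np.int32(24), [np.int32(292), np.int32(170), np.int32(5), np.int32(7)]) [ 0.48276156 -0.20267401  0.059     ]
```

```bash
python3 -m handwheel '[{"gripper":85,"dx":0,"dy":0,"dz":-50,"ax":0,"ay":0,"az":0},{"gripper":85,"dx":0,"dy":0,"dz":-80,"ax":0,"ay":0,"az":0},{"gripper":60,"dx":0,"dy":0,"dz":-98,"ax":0,"ay":0,"az":0},{"gripper":40,"dx":0,"dy":0,"dz":-98,"ax":0,"ay":0,"az":0},{"gripper":25,"dx":0,"dy":0,"dz":-98,"ax":0,"ay":0,"az":0},{"gripper":25,"dx":0,"dy":0,"dz":-98,"ax":0,"ay":0,"az":0}]' 30; python3 -m handwheel '[{"gripper":10,"dx":0,"dy":0,"dz":0,"ax":0,"ay":0,"az":0},{"gripper":10,"dx":0,"dy":0,"dz":0,"ax":0,"ay":0,"az":0},{"gripper":10,"dx":0,"dy":0,"dz":0,"ax":0,"ay":0,"az":0},{"gripper":10,"dx":0,"dy":0,"dz":0,"ax":0,"ay":0,"az":0}]' 30
```

```text
time_s: 2.55
tcp_pos: [0.4837, -0.2037, 0.2185]
tcp_rot: [[-0.306, 0.952, 0.003], [0.952, 0.306, -0.002], [-0.002, 0.002, -1.0]]
force: [0.1, 0.3, -0.2]
width: 0.025
grasp_force: 0.0
time_s: 3.05
tcp_pos: [0.4831, -0.2038, 0.2182]
tcp_rot: [[-0.306, 0.952, -0.001], [0.952, 0.306, -0.002], [-0.002, -0.001, -1.0]]
force: [-3.6, -1.3, 5.9]
width: 0.0167
grasp_force: 29.1
```

```bash
python3 -m handwheel '[{"gripper":10,"dx":0,"dy":0,"dz":15,"ax":0,"ay":0,"az":0},{"gripper":10,"dx":0,"dy":0,"dz":35,"ax":0,"ay":0,"az":0},{"gripper":10,"dx":0,"dy":0,"dz":70,"ax":0,"ay":0,"az":0},{"gripper":10,"dx":0,"dy":0,"dz":110,"ax":0,"ay":0,"az":0},{"gripper":10,"dx":0,"dy":0,"dz":140,"ax":0,"ay":0,"az":0},{"gripper":10,"dx":0,"dy":0,"dz":140,"ax":0,"ay":0,"az":0},{"gripper":10,"dx":0,"dy":0,"dz":140,"ax":0,"ay":0,"az":0}]'
python3 - <<'E'
from h import *
S=imaging.read_camera("side");T=imaging.read_camera("top")
s=arm.sense();p=s["tcp_pos"];R=s["tcp_rot"]
for d in (S,T): print([project(d,p+R@np.array([0,0,q])).round(1) for q in(.150,.155,.173,.217)])
u,v=project(S,p+R@np.array([0,0,.19])).astype(int);u2,v2=project(T,p+R@np.array([0,0,.19])).astype(int);print(u,v,u2,v2)
a=S["pixels"][v-40:v+30,u-28:u+28];b=T["pixels"][v2-40:v2+30,u2-28:u2+28]
cv2.imwrite("pics/c4.png",cv2.resize(np.hstack([a,b]),None,fx=7,fy=7,interpolation=cv2.INTER_CUBIC))
E
```

```text
time_s: 3.92
tcp_pos: [0.4827, -0.2029, 0.3561]
tcp_rot: [[-0.306, 0.952, -0.001], [0.952, 0.306, 0.001], [0.001, -0.0, -1.0]]
force: [-0.6, 0.0, -0.5]
width: 0.0166
grasp_force: 29.4
[array([294.3, 138.7]), array([294.3, 139.9]), array([294.3, 144.4]), array([294.3, 155. ])]
[array([348.8, 191.4]), array([348.7, 192.2]), array([348.3, 195. ]), array([347.3, 201.7])]
294 148 347 197
```

View pics/c4.png

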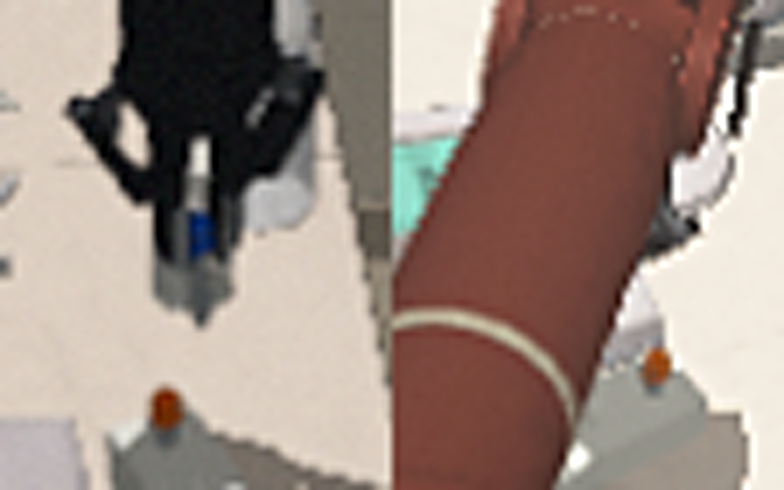

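The blue pestle is held between the pads and upright: head at about (294.4,141), tip at (294.2,154), expected 155. Now I carry it over the drive.

```bash
python3 -m handwheel '[{"gripper":10,"dx":3,"dy":40,"dz":0,"ax":0,"ay":0,"az":0},{"gripper":10,"dx":7,"dy":90,"dz":0,"ax":0,"ay":0,"az":0},{"gripper":10,"dx":11,"dy":145,"dz":0,"ax":0,"ay":0,"az":0},{"gripper":10,"dx":15,"dy":200,"dz":0,"ax":0,"ay":0,"az":0},{"gripper":10,"dx":19,"dy":250,"dz":0,"ax":0,"ay":0,"az":0},{"gripper":10,"dx":23,"dy":285,"dz":0,"ax":0,"ay":0,"az":0},{"gripper":10,"dx":23,"dy":295,"dz":-8,"ax":0,"ay":0,"az":0},{"gripper":10,"dx":23,"dy":295,"dz":-16,"ax":0,"ay":0,"az":0},{"gripper":10,"dx":23,"dy":295,"dz":-16,"ax":0,"ay":0,"az":0}]'
python3 - <<'E'
from h import *
S=imaging.read_camera("side");T=imaging.read_camera("top")
s=arm.sense();p=s["tcp_pos"];R=s["tcp_rot"];print(p,s["force"])
for d in (S,T): print([project(d,p+R@np.array([0,0,q])).round(1) for q in(.150,.155,.173,.217)])
a=S["pixels"][175:245,265:321];b=T["pixels"][180:250,250:306]
cv2.imwrite("pics/c5.png",cv2.resize(np.hstack([a,b]),None,fx=7,fy=7,interpolation=cv2.INTER_CUBIC))
E
```

```text
time_s: 5.15
tcp_pos: [0.5055, 0.0908, 0.3388]
tcp_rot: [[-0.305, 0.952, -0.003], [0.952, 0.305, -0.001], [0.0, -0.003, -1.0]]
force: [0.3, 0.3, 0.3]
width: 0.0167
grasp_force: 29.4
[0.50598444 0.09074497 0.34027114] [ 0.23562355  0.40666956 -0.78955142]
[array([292.5, 193.8]), array([292.5, 195.1]), array([292.6, 199.8]), array([292.6, 211. ])]
[array([277.1, 202.5]), array([277.1, 203.2]), array([277.1, 206. ]), array([277.3, 212.6])]
```

View pics/c5.png

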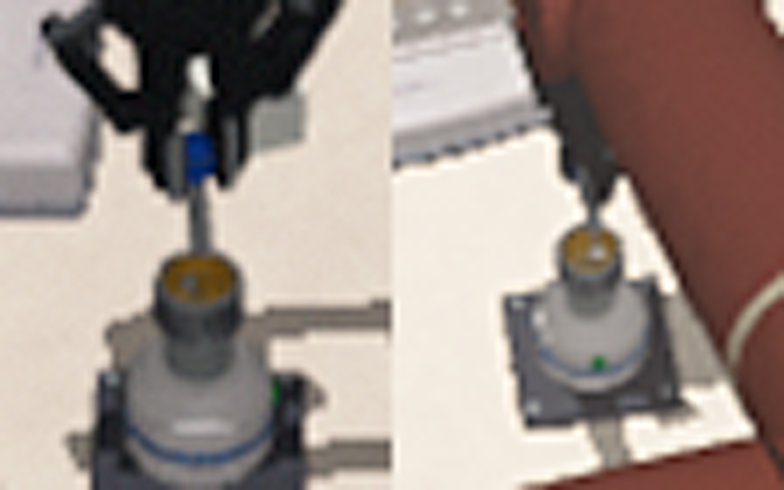

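Side view: the shank tip is at about (293.7,211) and the brass mouth centre at (293.5,215). Top view: tip about (278.6,212.6), mouth about (278.3,215.7). I'll refine the mouth with a sub-pixel estimate relative to the tip.

Run:
```python
from h import *
for n,box in(("side",(284,205,304,224)),("top",(268,205,290,226))):
    d=imaging.read_camera(n); im=cv2.imread(f"pics/{n}0.png")
    x0,y0,x1,y1=box; f=8
    def soft(img):
        c=cv2.resize(img[y0:y1,x0:x1],None,fx=f,fy=f,interpolation=cv2.INTER_CUBIC).astype(float)
        return c[...,2]-c[...,0]
    m=(soft(im)>35).astype(np.uint8); k=max(cv2.findContours(m,0,2)[0],key=cv2.contourArea)
    e=cv2.fitEllipse(cv2.convexHull(k)); c=np.array(e[0])/f+[x0+.5/f-.5,y0+.5/f-.5]
    print(n,"ellipse",c.round(2),np.array(e[1])/f,"plane",plane(d,c,.112).round(4))
    s=arm.sense(); tip=s["tcp_pos"]+s["tcp_rot"]@[0,0,.214]
    print(" tip",tip.round(4),project(d,tip).round(1))
    # shank pixels now: compare pictures along rows above the mouth
    p=d["pixels"].astype(int);u,v=project(d,tip)
    for r in range(int(v)-5,int(v)+5): print(r,p[r,int(u)-5:int(u)+8].sum(1)//3)
```

```text
side ellipse [292.9 214.3] [ 7.63959026 10.6580143 ] plane [0.505  0.0934 0.112 ]
 tip [0.5061 0.0908 0.1267] [292.5 210.1]
205 [213 216 215 209 154  72  77 149 223 215 216 217 214]
206 [212 215 214 212 171  71  75 133 209 216 215 215 215]
207 [215 216 217 222 194  73  74 117 190 217 216 214 215]
208 [216 214 218 220 190  67  76 125 196 218 216 216 218]
209 [215 215 217 222 195  83  77 124 202 222 218 218 217]
210 [215 218 212 195 172  89  71 112 169 195 211 221 216]
211 [211 194 154 113 101  72  65  79  93 109 164 205 220]
212 [200 119  64  58  62  65  67  65  62  65  85 154 207]
213 [176  63  59  60  68  72  67  68  69  58  60  83 166]
214 [129  63  56  62  77  73  60  64  64  59  55  63 135]
top ellipse [277.74 215.04] [6.98452806 8.38584042] plane [0.5015 0.0898 0.112 ]
 tip [0.5062 0.0909 0.1269] [277.2 212. ]
207 [235 236 239 249 209  78  56  39  27 114 227 239 148]
208 [234 234 236 244 211 102  51  65 136 200 237 251 208]
209 [235 235 235 240 237 169  69 114 226 249 241 244 216]
210 [235 235 236 239 251 210  91 136 225 244 237 239 227]
211 [235 237 241 240 234 178  90 130 213 243 239 237 242]
212 [235 241 237 191 126  95  98 109 154 212 237 238 237]
213 [239 237 173  87  90  94 101  95  82 118 193 233 237]
214 [239 194 102  87  93  92  96  95  87  83 129 216 239]
215 [228 161  90  87  99  97 122 143 113  86 129 217 239]
216 [230 163  94  90 104 105 135 165 129  94 100 199 240]
```

The shank and nut agree in x within 0.3 mm. Both cameras say the mouth is about 2.4 mm further in +y. I correct that and lower in steps while watching the force.

```bash
python3 -m handwheel '[{"gripper":10,"dx":0,"dy":2.4,"dz":0,"ax":0,"ay":0,"az":0},{"gripper":10,"dx":0,"dy":2.4,"dz":-8,"ax":0,"ay":0,"az":0},{"gripper":10,"dx":0,"dy":2.4,"dz":-16,"ax":0,"ay":0,"az":0},{"gripper":10,"dx":0,"dy":2.4,"dz":-18,"ax":0,"ay":0,"az":0},{"gripper":10,"dx":0,"dy":2.4,"dz":-18,"ax":0,"ay":0,"az":0}]'; python3 -m handwheel '[{"gripper":10,"dx":0,"dy":0,"dz":-1,"ax":0,"ay":0,"az":0},{"gripper":10,"dx":0,"dy":0,"dz":-2,"ax":0,"ay":0,"az":0},{"gripper":10,"dx":0,"dy":0,"dz":-2,"ax":0,"ay":0,"az":0}]'
```

```text
time_s: 5.98
tcp_pos: [0.5059, 0.0942, 0.3222]
tcp_rot: [[-0.306, 0.952, -0.001], [0.952, 0.306, -0.0], [0.0, -0.001, -1.0]]
force: [-0.4, 0.5, 0.6]
width: 0.0166
grasp_force: 29.4
time_s: 6.35
tcp_pos: [0.506, 0.0942, 0.3208]
tcp_rot: [[-0.306, 0.952, 0.0], [0.952, 0.306, 0.0], [-0.0, 0.0, -1.0]]
force: [-0.3, 0.1, -0.9]
width: 0.0166
grasp_force: 29.4
```

Tip is about 5 mm below the mouth with no contact.

```bash
python3 -m handwheel '[{"gripper":10,"dx":0,"dy":0,"dz":-2,"ax":0,"ay":0,"az":0},{"gripper":10,"dx":0,"dy":0,"dz":-4,"ax":0,"ay":0,"az":0},{"gripper":10,"dx":0,"dy":0,"dz":-4,"ax":0,"ay":0,"az":0}]'; python3 -m handwheel '[{"gripper":10,"dx":0,"dy":0,"dz":-2,"ax":0,"ay":0,"az":0},{"gripper":10,"dx":0,"dy":0,"dz":-4,"ax":0,"ay":0,"az":0},{"gripper":10,"dx":0,"dy":0,"dz":-4,"ax":0,"ay":0,"az":0}]'
```

```text
time_s: 6.72
tcp_pos: [0.5059, 0.0942, 0.3164]
tcp_rot: [[-0.306, 0.952, -0.001], [0.952, 0.306, -0.0], [0.0, -0.001, -1.0]]
force: [-0.4, 0.0, -0.8]
width: 0.0168
grasp_force: 29.4
time_s: 7.1
tcp_pos: [0.5059, 0.0942, 0.3124]
tcp_rot: [[-0.306, 0.952, -0.001], [0.952, 0.306, -0.0], [0.0, -0.001, -1.0]]
force: [0.1, -0.5, -0.5]
width: 0.0162
grasp_force: 29.4
```

```bash
python3 -m handwheel '[{"gripper":10,"dx":0,"dy":0,"dz":-3,"ax":0,"ay":0,"az":0},{"gripper":10,"dx":0,"dy":0,"dz":-6,"ax":0,"ay":0,"az":0},{"gripper":10,"dx":0,"dy":0,"dz":-8,"ax":0,"ay":0,"az":0},{"gripper":10,"dx":0,"dy":0,"dz":-8,"ax":0,"ay":0,"az":0}]'; python3 -m handwheel '[{"gripper":10,"dx":0,"dy":0,"dz":-3,"ax":0,"ay":0,"az":0},{"gripper":10,"dx":0,"dy":0,"dz":-6,"ax":0,"ay":0,"az":0},{"gripper":10,"dx":0,"dy":0,"dz":-8,"ax":0,"ay":0,"az":0},{"gripper":10,"dx":0,"dy":0,"dz":-8,"ax":0,"ay":0,"az":0}]'
```

```text
time_s: 7.6
tcp_pos: [0.5059, 0.0942, 0.3044]
tcp_rot: [[-0.306, 0.952, -0.001], [0.952, 0.306, 0.0], [0.0, -0.001, -1.0]]
force: [0.7, -0.7, -0.1]
width: 0.0165
grasp_force: 29.4
time_s: 8.1
tcp_pos: [0.5059, 0.0942, 0.2964]
tcp_rot: [[-0.306, 0.952, -0.001], [0.952, 0.306, -0.0], [0.0, -0.001, -1.0]]
force: [0.2, -0.6, -0.9]
width: 0.0163
grasp_force: 29.4
```

```bash
for i in 1; do :; done; python3 -m handwheel '[{"gripper":10,"dx":0,"dy":0,"dz":-1,"ax":0,"ay":0,"az":0},{"gripper":10,"dx":0,"dy":0,"dz":-2,"ax":0,"ay":0,"az":0},{"gripper":10,"dx":0,"dy":0,"dz":-2,"ax":0,"ay":0,"az":0}]'; python3 -m handwheel '[{"gripper":10,"dx":0,"dy":0,"dz":-1,"ax":0,"ay":0,"az":0},{"gripper":10,"dx":0,"dy":0,"dz":-1,"ax":0,"ay":0,"az":0}]'
```

```text
time_s: 8.48
tcp_pos: [0.506, 0.0942, 0.2947]
tcp_rot: [[-0.306, 0.952, -0.0], [0.952, 0.306, -0.0], [0.0, -0.0, -1.0]]
force: [-0.7, -0.0, -0.8]
width: 0.0165
grasp_force: 29.4
time_s: 8.72
tcp_pos: [0.506, 0.0942, 0.2936]
tcp_rot: [[-0.306, 0.952, -0.0], [0.952, 0.306, -0.0], [0.0, -0.0, -1.0]]
force: [0.0, -0.2, -0.5]
width: 0.0162
grasp_force: 29.4
```

```bash
python3 -m handwheel '[{"gripper":10,"dx":0,"dy":0,"dz":-0.6,"ax":0,"ay":0,"az":0},{"gripper":10,"dx":0,"dy":0,"dz":-0.6,"ax":0,"ay":0,"az":0}]'
```

```text
time_s: 8.98
tcp_pos: [0.506, 0.0942, 0.2931]
tcp_rot: [[-0.306, 0.952, -0.0], [0.952, 0.306, -0.0], [0.0, -0.0, -1.0]]
force: [-0.7, -0.5, -0.8]
width: 0.0168
grasp_force: 29.4
```

```bash
python3 -m handwheel '[{"gripper":10,"dx":0,"dy":0,"dz":-0.6,"ax":0,"ay":0,"az":0},{"gripper":10,"dx":0,"dy":0,"dz":-0.6,"ax":0,"ay":0,"az":0}]'; python3 -m handwheel '[{"gripper":10,"dx":0,"dy":0,"dz":-0.5,"ax":0,"ay":0,"az":0},{"gripper":10,"dx":0,"dy":0,"dz":-0.5,"ax":0,"ay":0,"az":0}]' | sed -n '1,4p'
```

```text
time_s: 9.22
tcp_pos: [0.506, 0.0942, 0.2926]
tcp_rot: [[-0.306, 0.952, 0.0], [0.952, 0.306, 0.0], [0.0, 0.0, -1.0]]
force: [-0.2, -0.4, -1.0]
width: 0.0168
grasp_force: 29.5
time_s: 9.48
tcp_pos: [0.5061, 0.0942, 0.2924]
tcp_rot: [[-0.306, 0.952, 0.0], [0.952, 0.306, -0.0], [-0.0, 0.0, -1.0]]
force: [-0.8, -0.2, 2.1]
```

```bash
python3 -m handwheel '[{"gripper":10,"dx":0,"dy":0,"dz":-0.5,"ax":0,"ay":0,"az":0},{"gripper":10,"dx":0,"dy":0,"dz":-0.5,"ax":0,"ay":0,"az":0}]'
```

```text
time_s: 9.72
tcp_pos: [0.5063, 0.0942, 0.2923]
tcp_rot: [[-0.306, 0.952, 0.001], [0.952, 0.306, -0.0], [-0.0, 0.001, -1.0]]
force: [-1.1, -0.6, 5.3]
width: 0.0166
grasp_force: 30.5
```

The stop is met at TCP z 0.2924 m (expected 0.292) with about 6 N. Now I let go, rise and check.

```bash
python3 -m handwheel '[{"gripper":20,"dx":0,"dy":0,"dz":0,"ax":0,"ay":0,"az":0},{"gripper":40,"dx":0,"dy":0,"dz":0,"ax":0,"ay":0,"az":0},{"gripper":60,"dx":0,"dy":0,"dz":0,"ax":0,"ay":0,"az":0},{"gripper":70,"dx":0,"dy":0,"dz":15,"ax":0,"ay":0,"az":0},{"gripper":70,"dx":0,"dy":0,"dz":45,"ax":0,"ay":0,"az":0},{"gripper":70,"dx":0,"dy":0,"dz":55,"ax":0,"ay":0,"az":0},{"gripper":70,"dx":0,"dy":0,"dz":55,"ax":0,"ay":0,"az":0}]'
python3 - <<'E'
from h import *
S=imaging.read_camera("side");T=imaging.read_camera("top");s=arm.sense();print(s["joint_positions"],s["torque"])
P=np.array([.506,.0942,.143]);print([[project(d,P-[0,0,q]).round(1) for q in(0,.020,.031)] for d in(S,T)])
a=S["pixels"][175:245,265:321];b=T["pixels"][180:250,250:306]
cv2.imwrite("pics/c6.png",cv2.resize(np.hstack([a,b]),None,fx=7,fy=7,interpolation=cv2.INTER_CUBIC))
E
```

```text
time_s: 10.6
tcp_pos: [0.5063, 0.0942, 0.3478]
tcp_rot: [[-0.306, 0.952, 0.003], [0.952, 0.306, 0.0], [-0.001, 0.002, -1.0]]
force: [-0.0, 1.5, -0.0]
width: 0.0702
grasp_force: 0.0
[ 3.94166059e-02 -1.71378186e-01  1.92730186e+00 -1.29801674e-05
  1.38685898e+00 -2.71644701e-01] [-0.0040489   0.02852948  0.07054124]
[[array([292.6, 206.8]), array([292.6, 211.8]), array([292.6, 214.5])], [array([276.4, 209.8]), array([276.4, 212.8]), array([276.5, 214.4])]]
```

View pics/c6.png

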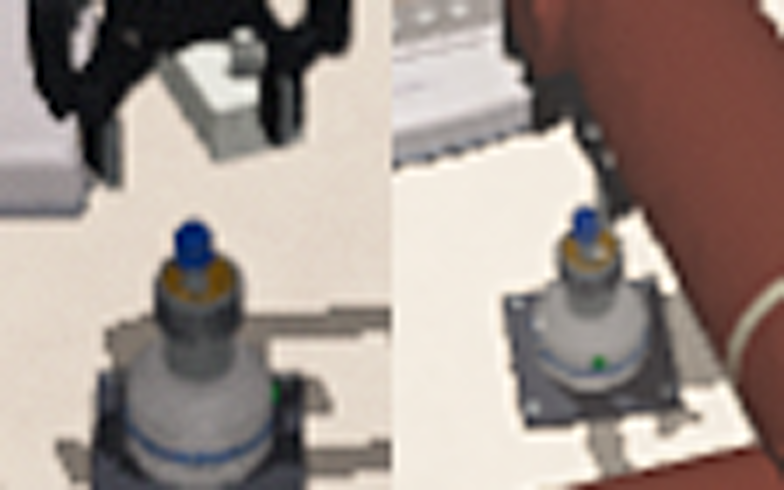

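The pestle is seated: blue head centre about (292.7,209), foot of the shank at the mouth (293,215), with bare shank showing. I go down around the nut and grip it.

```bash
python3 -m handwheel '[{"gripper":70,"dx":0,"dy":-0.7,"dz":-30,"ax":0,"ay":0,"az":0},{"gripper":70,"dx":0,"dy":-0.7,"dz":-60,"ax":0,"ay":0,"az":0},{"gripper":70,"dx":0,"dy":-0.7,"dz":-85,"ax":0,"ay":0,"az":0},{"gripper":55,"dx":0,"dy":-0.7,"dz":-95,"ax":0,"ay":0,"az":0},{"gripper":45,"dx":0,"dy":-0.7,"dz":-95,"ax":0,"ay":0,"az":0},{"gripper":45,"dx":0,"dy":-0.7,"dz":-95,"ax":0,"ay":0,"az":0}]' 25; python3 -m handwheel '[{"gripper":30,"dx":0,"dy":0,"dz":0,"ax":0,"ay":0,"az":0},{"gripper":30,"dx":0,"dy":0,"dz":0,"ax":0,"ay":0,"az":0},{"gripper":30,"dx":0,"dy":0,"dz":0,"ax":0,"ay":0,"az":0},{"gripper":30,"dx":0,"dy":0,"dz":0,"ax":0,"ay":0,"az":0}]' 25; python3 -c "
from h import *
print(arm.sense()['torque'])"
```

```text
time_s: 11.45
tcp_pos: [0.5054, 0.0934, 0.2512]
tcp_rot: [[-0.306, 0.952, -0.003], [0.952, 0.306, -0.0], [0.0, -0.003, -1.0]]
force: [-3.3, -0.9, -3.2]
width: 0.0448
grasp_force: 2.0
time_s: 11.95
tcp_pos: [0.5042, 0.093, 0.2517]
tcp_rot: [[-0.306, 0.952, -0.01], [0.952, 0.306, -0.003], [0.0, -0.01, -1.0]]
force: [-15.8, -4.4, 7.0]
width: 0.0395
grasp_force: 25.7
[-0.74281928  2.45529505 -0.08548782]
```

The nut pulls the tool about 3 mm towards -x, so I relieve that offset before turning.

```bash
python3 -m handwheel '[{"gripper":30,"dx":-1.6,"dy":-0.5,"dz":0,"ax":0,"ay":0,"az":0},{"gripper":30,"dx":-3.2,"dy":-1,"dz":0,"ax":0,"ay":0,"az":0},{"gripper":30,"dx":-3.2,"dy":-1,"dz":0,"ax":0,"ay":0,"az":0}]' 25; python3 -c "
from h import *
print(arm.sense()['torque'])"
```

```text
time_s: 12.32
tcp_pos: [0.5026, 0.0925, 0.2518]
tcp_rot: [[-0.306, 0.952, -0.001], [0.952, 0.306, -0.0], [0.0, -0.001, -1.0]]
force: [-2.5, 0.6, -1.7]
width: 0.0395
grasp_force: 25.9
[-0.101486    0.93003996 -0.01806017]
```

```bash
python3 -m handwheel '[{"gripper":30,"dx":0,"dy":0,"dz":0,"ax":0,"ay":0,"az":0},{"gripper":30,"dx":0,"dy":0,"dz":0,"ax":0,"ay":0,"az":0},{"gripper":30,"dx":0,"dy":0,"dz":0,"ax":0,"ay":0,"az":-0.05},{"gripper":30,"dx":0,"dy":0,"dz":0,"ax":0,"ay":0,"az":-0.1},{"gripper":30,"dx":0,"dy":0,"dz":0,"ax":0,"ay":0,"az":-0.15},{"gripper":30,"dx":0,"dy":0,"dz":0,"ax":0,"ay":0,"az":-0.2},{"gripper":30,"dx":0,"dy":0,"dz":0,"ax":0,"ay":0,"az":-0.25},{"gripper":30,"dx":0,"dy":0,"dz":0,"ax":0,"ay":0,"az":-0.3}]' 80; python3 -c "
from h import *
print(arm.sense()['torque'])"
```

```text
time_s: 13.32
tcp_pos: [0.5031, 0.0926, 0.252]
tcp_rot: [[-0.011, 1.0, 0.001], [1.0, 0.011, 0.0], [0.0, 0.001, -1.0]]
force: [-1.3, -0.3, -0.2]
width: 0.0383
grasp_force: 80.1
[0.0296122  0.91889155 0.40551092]
```

The torque reads 0.405 N m, which is free turning, with little side force.

```bash
python3 -m handwheel '[{"gripper":30,"dx":0,"dy":0,"dz":0,"ax":0,"ay":0,"az":-0.05},{"gripper":30,"dx":0,"dy":0,"dz":0,"ax":0,"ay":0,"az":-0.1},{"gripper":30,"dx":0,"dy":0,"dz":0,"ax":0,"ay":0,"az":-0.15},{"gripper":30,"dx":0,"dy":0,"dz":0,"ax":0,"ay":0,"az":-0.2},{"gripper":30,"dx":0,"dy":0,"dz":0,"ax":0,"ay":0,"az":-0.25},{"gripper":30,"dx":0,"dy":0,"dz":0,"ax":0,"ay":0,"az":-0.3},{"gripper":30,"dx":0,"dy":0,"dz":0,"ax":0,"ay":0,"az":-0.35}]'; python3 -c "
from h import *
print(arm.sense()['torque'])"
```

```text
time_s: 14.2
tcp_pos: [0.5036, 0.0925, 0.252]
tcp_rot: [[0.333, 0.943, 0.003], [0.943, -0.333, 0.0], [0.001, 0.003, -1.0]]
force: [2.9, -0.9, -3.4]
width: 0.0383
grasp_force: 80.4
[0.18398651 0.34720884 0.48196576]
```

```bash
python3 -m handwheel '[{"gripper":30,"dx":0,"dy":0,"dz":0,"ax":0,"ay":0,"az":-0.04},{"gripper":30,"dx":0,"dy":0,"dz":0,"ax":0,"ay":0,"az":-0.08},{"gripper":30,"dx":0,"dy":0,"dz":0,"ax":0,"ay":0,"az":-0.12}]'; python3 -c "
from h import *
print(arm.sense()['torque'])"
```

```text
time_s: 14.58
tcp_pos: [0.5038, 0.0925, 0.252]
tcp_rot: [[0.443, 0.896, 0.004], [0.896, -0.443, 0.0], [0.002, 0.004, -1.0]]
force: [3.6, -1.0, -4.3]
width: 0.0384
grasp_force: 80.5
[0.17461008 0.2201448  0.42119366]
```

```bash
python3 -m handwheel '[{"gripper":30,"dx":0,"dy":0,"dz":0,"ax":0,"ay":0,"az":-0.04},{"gripper":30,"dx":0,"dy":0,"dz":0,"ax":0,"ay":0,"az":-0.08},{"gripper":30,"dx":0,"dy":0,"dz":0,"ax":0,"ay":0,"az":-0.12}]' | sed -n 4p; python3 -c "
from h import *
print(arm.sense()['torque'])"; python3 -m handwheel '[{"gripper":30,"dx":0,"dy":0,"dz":0,"ax":0,"ay":0,"az":-0.04},{"gripper":30,"dx":0,"dy":0,"dz":0,"ax":0,"ay":0,"az":-0.08}]' | sed -n 4p; python3 -c "
from h import *
print(arm.sense()['torque'])"
```

```text
force: [3.7, -1.9, -5.4]
[ 0.13944547 -0.03651697  0.45593481]
force: [5.2, -1.4, -6.6]
[ 0.10704324 -0.2201156   0.37204264]
```

```bash
python3 -m handwheel '[{"gripper":30,"dx":0,"dy":0,"dz":0,"ax":0,"ay":0,"az":-0.04},{"gripper":30,"dx":0,"dy":0,"dz":0,"ax":0,"ay":0,"az":-0.08}]' | sed -n 4p; python3 -c "
from h import *
print(arm.sense()['torque'])"
```

```text
force: [6.3, -3.3, -6.6]
[ 0.06169082 -0.31086206  0.37332392]
```

```bash
python3 -m handwheel '[{"gripper":30,"dx":0.5,"dy":0,"dz":0,"ax":0,"ay":0,"az":-0.04},{"gripper":30,"dx":1,"dy":0,"dz":-0.3,"ax":0,"ay":0,"az":-0.08},{"gripper":30,"dx":1,"dy":0,"dz":-0.3,"ax":0,"ay":0,"az":-0.12}]' | sed -n 4p; python3 -c "
from h import *
print(arm.sense()['torque'])"; python3 -m handwheel '[{"gripper":30,"dx":0,"dy":0,"dz":0,"ax":0,"ay":0,"az":-0.04},{"gripper":30,"dx":0,"dy":0,"dz":0,"ax":0,"ay":0,"az":-0.08}]' | sed -n 4p; python3 -c "
from h import *
print(arm.sense()['torque'])"
```

```text
force: [0.4, -3.7, -2.0]
[-0.08165268  0.30257797  0.41862162]
force: [2.3, -4.9, -3.6]
[-0.14680634  0.21855384  0.41122393]
```

```bash
python3 -m handwheel '[{"gripper":30,"dx":0,"dy":0,"dz":0,"ax":0,"ay":0,"az":-0.04},{"gripper":30,"dx":0,"dy":0,"dz":0,"ax":0,"ay":0,"az":-0.08}]' | sed -n 4p; python3 -c "
from h import *
print(arm.sense()['torque'])"
```

```text
force: [2.7, -5.0, -2.8]
[-0.19488454  0.12034882  0.50340117]
```

```bash
python3 -m handwheel '[{"gripper":30,"dx":0,"dy":-0.5,"dz":0,"ax":0,"ay":0,"az":-0.03},{"gripper":30,"dx":0.3,"dy":-0.8,"dz":0,"ax":0,"ay":0,"az":-0.06}]' | sed -n 3,4p; python3 -c "
from h import *
print(arm.sense()['torque'])"
```

```text
tcp_rot: [[0.882, 0.471, 0.004], [0.471, -0.882, -0.0], [0.004, 0.002, -1.0]]
force: [3.7, -3.0, -3.2]
[ 0.05393791 -0.21757056  0.47685012]
```

```bash
python3 -m handwheel '[{"gripper":30,"dx":0,"dy":0,"dz":0,"ax":0,"ay":0,"az":-0.03},{"gripper":30,"dx":0,"dy":0,"dz":0,"ax":0,"ay":0,"az":-0.06}]' | sed -n 3,4p; python3 -c "
from h import *
print(arm.sense()['torque'])"
```

```text
tcp_rot: [[0.909, 0.418, 0.005], [0.418, -0.909, -0.001], [0.004, 0.003, -1.0]]
force: [4.6, -4.1, -3.1]
[-0.14533519 -0.41867773  0.33986276]
```

```bash
cat > q.py <<'E'
from h import *
s=arm.sense();r=s["tcp_rot"];print("turned %.3f tz %.3f j6 %.3f j1 %.2f F"%(.311-np.arctan2(r[1,1],r[0,1]),s["torque"][2],s["joint_torque"][5],s["joint_torque"][0]),s["force"].round(1))
E
python3 -m handwheel '[{"gripper":30,"dx":0,"dy":0,"dz":0,"ax":0,"ay":0,"az":-0.04}]' >/dev/null;python3 q.py;python3 -m handwheel '[{"gripper":30,"dx":0,"dy":0,"dz":0,"ax":0,"ay":0,"az":-0.04}]' >/dev/null;python3 q.py
```

```text
turned 1.491 tz 0.407 j6 0.144 j1 2.59 F [ 5.6 -5.4 -3.8]
turned 1.531 tz 0.437 j6 0.164 j1 2.80 F [ 5.1 -5.8 -2.8]
```

```bash
python3 -m handwheel '[{"gripper":30,"dx":0,"dy":0,"dz":0,"ax":0,"ay":0,"az":-0.04}]' >/dev/null;python3 q.py;python3 -m handwheel '[{"gripper":30,"dx":0,"dy":0,"dz":0,"ax":0,"ay":0,"az":-0.04}]' >/dev/null;python3 q.py
```

```text
turned 1.571 tz 0.438 j6 0.172 j1 3.01 F [ 5.4 -6.1 -3.4]
turned 1.611 tz 0.411 j6 0.184 j1 3.20 F [ 4.8 -6.4 -3. ]
```

```bash
python3 -m handwheel '[{"gripper":30,"dx":0.9,"dy":-0.9,"dz":-0.2,"ax":0,"ay":0,"az":-0.04}]' >/dev/null;python3 q.py;python3 -m handwheel '[{"gripper":30,"dx":0,"dy":0,"dz":0,"ax":0,"ay":0,"az":-0.04}]' >/dev/null;python3 q.py
```

```text
turned 1.652 tz 0.436 j6 0.197 j1 0.47 F [-1.  -0.8  1.7]
turned 1.691 tz 0.505 j6 0.206 j1 1.47 F [ 1.  -4.2 -0.3]
```

```bash
python3 -m handwheel '[{"gripper":30,"dx":0,"dy":0,"dz":0,"ax":0,"ay":0,"az":-0.04}]' >/dev/null;python3 q.py;python3 -m handwheel '[{"gripper":30,"dx":0,"dy":0,"dz":0,"ax":0,"ay":0,"az":-0.04}]' >/dev/null;python3 q.py
```

```text
turned 1.731 tz 0.466 j6 0.229 j1 1.78 F [ 0.4 -4.1 -1. ]
turned 1.771 tz 0.441 j6 0.250 j1 1.99 F [ 0.4 -4.8 -0.2]
```

```bash
python3 -m handwheel '[{"gripper":30,"dx":0,"dy":-0.5,"dz":0,"ax":0,"ay":0,"az":-0.04}]' >/dev/null;python3 q.py;python3 -m handwheel '[{"gripper":30,"dx":0,"dy":0,"dz":0,"ax":0,"ay":0,"az":-0.04}]' >/dev/null;python3 q.py
```

```text
turned 1.811 tz 0.509 j6 0.272 j1 0.80 F [ 1.7 -2.5  0.4]
turned 1.851 tz 0.532 j6 0.288 j1 1.36 F [ 1.3 -3.3 -1.6]
```

```bash
python3 -m handwheel '[{"gripper":30,"dx":0,"dy":0,"dz":0,"ax":0,"ay":0,"az":-0.04}]' >/dev/null;python3 q.py
```

```text
turned 1.891 tz 0.597 j6 0.312 j1 1.60 F [ 1.8 -4.3 -0.3]
```

```bash
python3 -m handwheel '[{"gripper":30,"dx":0,"dy":0,"dz":0,"ax":0,"ay":0,"az":-0.03}]' >/dev/null;python3 q.py; python3 -m handwheel '[{"gripper":30,"dx":0,"dy":0,"dz":0,"ax":0,"ay":0,"az":-0.02}]' >/dev/null;python3 q.py
```

```text
turned 1.921 tz 0.554 j6 0.410 j1 2.04 F [ 1.9 -5.   0.5]
turned 1.941 tz 0.628 j6 0.484 j1 2.16 F [ 1.8 -5.1 -0.4]
```

The last three readings average about 0.59 N m with a clear climb, so the shank is gripped. I let go and rise.

```bash
python3 -m handwheel '[{"gripper":45,"dx":0,"dy":0,"dz":0,"ax":0,"ay":0,"az":0},{"gripper":60,"dx":0,"dy":0,"dz":0,"ax":0,"ay":0,"az":0},{"gripper":70,"dx":0,"dy":0,"dz":0,"ax":0,"ay":0,"az":0},{"gripper":70,"dx":0,"dy":0,"dz":20,"ax":0,"ay":0,"az":0},{"gripper":70,"dx":0,"dy":0,"dz":60,"ax":0,"ay":0,"az":0},{"gripper":70,"dx":0,"dy":0,"dz":110,"ax":0,"ay":0,"az":0},{"gripper":70,"dx":0,"dy":0,"dz":140,"ax":0,"ay":0,"az":0},{"gripper":70,"dx":0,"dy":0,"dz":140,"ax":0,"ay":0,"az":0}]'
python3 - <<'E'
from h import *
S=imaging.read_camera("side");T=imaging.read_camera("top")
a=S["pixels"][155:245,265:321];b=T["pixels"][170:260,250:306]
cv2.imwrite("pics/c7.png",cv2.resize(np.hstack([a,b]),None,fx=6.5,fy=6.5,interpolation=cv2.INTER_CUBIC))
E
```

```text
time_s: 19.45
tcp_pos: [0.5056, 0.0905, 0.3946]
tcp_rot: [[0.998, -0.058, 0.007], [-0.058, -0.998, 0.001], [0.007, -0.001, -1.0]]
force: [-0.5, 0.2, 0.1]
width: 0.0699
grasp_force: 0.0
```

View pics/c7.png

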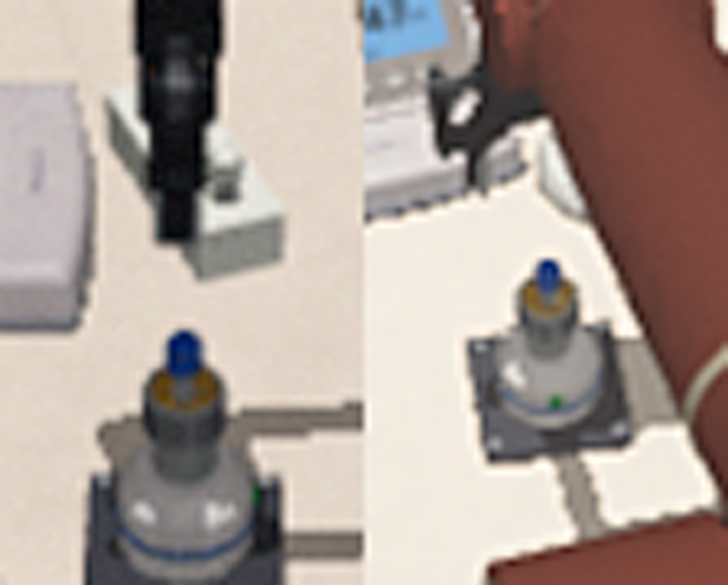

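The pestle stands upright and centred in both views (side head about (293,209), top head about (278,211)), and the gripper is clear. I'm handing it in.

```bash
python3 -c "
from workcell import arm
print(arm.hand_in())"
```

```text
the job is handed in; nothing more can be done
None
```

The blue pestle stands home on the stop in the collet, pressed with about 6 N, the nut is tightened clockwise to roughly 0.59 N m (noisy readings of 0.55–0.63), both are released, and the job was handed in after about 20 s; no verdict came back.

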